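# Feel four cleaned track rollers and pick out the ones that do not run freely

## Task

The four track rollers in the inspection stand have just come out of the ultrasonic cleaner: turn each one's ring a little by hand and feel how it runs. Draw every roller that drags or catches out of its socket and put it in the wire basket for another wash, and leave the ones that run freely seated in the stand. Do not force a ring that resists, do not drop a roller, and leave the flask, the beaker and the crucible behind the stand undisturbed.

Things in the scene. Friction and masses are not known exactly. Their poses are not given: they have to be found in the camera images.
- place_1 (a point): a point fixed on the stand, above its first socket: the middle of the ring of the roller that stands there at the start (55 mm above the bench). All four rollers look alike: a steel ring, 40 mm diameter, 20 mm high, that turns on an upright stud; a yellow dot on top shows its angle. Fixed stud head, 17 mm wide, to 12 mm above this point. About 0.24 kg.
- place_2 (a point): the same above the second socket. Below a roller's ring middle: ring underside at -10 mm, fixed flange 21 mm wide to -15 mm (its seat), stud tongue 14 x 10 mm to -39 mm. A roller is gripped across its ring and drawn straight up; 25 mm frees the stud.
- place_3 (a point): the same above the third socket. How a bearing runs cannot be seen, and the rollers are dealt to the sockets at random. A clean one turns on and on with next to no torque (under 0.01 N m); one that drags resists all the way with 0.15 to 0.3 N m.
- place_4 (a point): the same above the fourth socket. A bearing that catches turns lightly at first but stops hard within 0.3 rad, whichever way it is turned; about 0.45 N m on a ring is already forcing it. A stud has about 0.1 rad of rotary play either way in its socket, which a turn takes up before the bearing is felt. A light grip of 20 N is enough.
- stand: inspection stand, fixed: pale aluminium base plate 78 x 306 x 10 mm with four grey bosses (26 x 26 mm, tops 40 mm above the bench) in a row along its y axis at y = -114, -38, +38, +114 mm, each with an oblong socket with about 1 mm of play in which a roller's flatted stud stands and cannot turn. Origin under the middle of the plate, x across the row, z up.
- basket: wire wash basket, fixed: open at the top, 190 mm along its x, 150 mm along its y, rim 40 mm above the bench, walls 4 mm, inner floor 7 mm above the bench. Origin under its middle, z up. A roller let go with its stud just above the floor stays standing or tips over; both are fine.
- flask_c (a point): conical flask 65 mm wide, 110 mm tall, loose, stands behind the stand; point on its axis 50 mm up. Not to be disturbed.
- beaker_c (a point): glass beaker 56 mm wide, 70 mm tall, loose, stands behind the stand; point on its axis 35 mm up. Not to be disturbed.
- crucible_c (a point): white porcelain crucible 42 mm wide, 35 mm tall, loose, stands behind the stand; point on its axis 17 mm up. Not to be disturbed.

How it is judged:
By the outcome, as a careful person would: the job done as asked, in the order asked, and still so for the second after the job is handed in, with the robot touching nothing.
It also fails if it takes over 72 s, if anything falls off the work surface, if the arm or the gripper's body presses on something with over 40 N, if the wrist force passes 120 N, or if a joint passes its speed limit or range.

## Robot

A 6-joint arm with a two-finger parallel gripper is mounted at the origin on a cart in front of the work surface, level with it; the furniture and walls round the work are solid. World frame = base frame: x ahead of the robot, y to its left, z up, the work surface at z = 0. Lengths are in mm, angles in rad, forces in N, time in s.
With the tool pointing down it reaches from about 400 to 925 mm from the base axis. Payload 12.5 kg.
Tool frame: the origin (TCP) lies on the centre line of the jaws, within the pads' length; the fingertips stand 14 mm ahead of it and the grasp point (between the pads) lies 5 mm behind it; z points along the fingers, y is the direction in which the jaws open and shut (so a half turn about z gives the same grasp; the last joint's range is limited). The gripper opens to 95 mm and grips with 3 to 60 N. Pads are 20 mm wide; open, the fingers measure 119 mm over their backs; the gripper's body (75 mm by 180 mm) begins 59 mm behind the grasp point.
Start: joints at [1.133, 0.491, 1.559, -0, 1.092, -0.106], TCP at [203.574, 590.934, 228.661] pointing down, gripper open.
Joint ranges: [-3.1, 3.1], [-0.84, 2.19], [0.05, 2.79], [-1.13, 4.28], [0.06, 2.93], [-2.69, 2.69]. Speed limits (rad/s): [2.22, 2.22, 2.79, 3.14, 3.14, 3.14].

## Interface

Orientations are given as [roll, pitch, yaw] about the fixed x, y, z axes, in that order (R = Rz(yaw) Ry(pitch) Rx(roll)).
In Python, from cell import * gives the robot as it stands.
- The arm moves only by the tool play_rows, never from a script. Its argument "moves" is a list of rows, each a list of 7 numbers: the shift along the tool's x, y, z in m, then the turn, a rotation vector about the tool's x, y, z in rad, then the opening in per cent of the stroke, from 0 (shut) to 100 (fully open). In form: [[tx, ty, tz, ax, ay, az, claw], ...]. A call has 1 to 8 rows; each row shifts and turns the pose as measured when the row begins, along the tool's axes as they then stand; what a row does not reach is not made up. A row lasts 1/10 s, in which the tool goes at most 50 mm and 8.59 degrees, less where a joint would pass 70% of its speed; a pose out of reach is approached as far as the arm can. A call is refused whole if a number of a shift passes 0.05 or a number of a turn 0.15, either way. A call with a gripper value outside its range is refused whole. The fingers move at their own pace and stop on an object; the grip force is fixed at half the most. Time passes only in rows, so rows that do not move let the fingers close. It gives the time, the measured TCP pose, the force and the opening at its end, in the units of the state.
- state(): the state, without advancing time (a new reading comes with each control period).
- read_camera(name): name is "scene" or "top" or "wrist"; returns a dict with "img" (400x640x3 uint8, red, green, blue), "fx", "fy", "cx", "cy" (pixels), "k1" (the pictures are not rectified: a ray, as slopes to the right and down, at radius r is drawn at 1 + k1 r^2 times it, then the intrinsics apply), "R" (3x3) and "t" (3): a world point X has camera coordinates R X + t. Camera axes: x right, y down, z forward; pixel columns grow to the right and rows downward; lengths in mm; the calibration is good to about 2 mm. A picture is of the moment at which its call begins. There is no depth.
- job_done(): hands the job in, once; it reports no verdict.
The state is a dict: "t": time; "joints": joint angles; "qvel": joint speeds; "tau": joint torques, N m; "eef_pos": TCP position; "tcp_rot": TCP orientation; "ft_force": force on the tool from outside, world axes, zero at the start; "moment": the same for the moment, N m; "opening": opening from 0.0 (shut) to 1.0 (fully open).
Only numpy, scipy, OpenCV 4.12 (cv2) and the standard library are available. Lean on these libraries where they do the work, as an engineer would, in place of code of your own. Each camera call takes 0.05 s, during which the arm holds its last target.

## Working session

There is one attempt and no reset: what is moved stays moved. The work goes in short steps, Python scripts to look and compute and a tool call to move; the robot and the scene stay as the last step left them, time stands still between calls to the robot, and variables do not carry over. Pictures are saved under pics/ and viewed, and the job is handed in when it is done.

Besides the shell and the picture viewer there is one more tool, called after ">>>" as name(argument=value, ...) on one line, values as JSON. play_rows: Moves the arm, as the interface text tells. Its arguments: {"type":"object","properties":{"moves":{"type":"array"}},"required":["moves"]}

```bash
ls; mkdir -p pics
python3 - <<'E'
from cell import *
import cv2
print(state())
for n in ["scene","top","wrist"]:
    c=read_camera(n); cv2.imwrite(f"pics/{n}0.png",c["img"][:,:,::-1])
    print(n,{k:(v.tolist() if hasattr(v,'tolist') else v) for k,v in c.items() if k!="img"})
E
```

```text
pics
{'t': 0.0, 'joints': array([ 1.13340370e+00,  4.91548275e-01,  1.55942797e+00, -1.22671543e-05,
        1.09171550e+00, -1.05567375e-01]), 'qvel': array([-3.02673460e-04, -1.29011878e-03, -9.50680689e-05,  8.03782004e-04,
       -1.51412345e-03,  1.67300731e-04]), 'tau': array([-1.93112348e-03, -6.12635136e+01, -2.58178157e+01,  6.91656070e-02,
        4.82964842e-02, -8.96650067e-05]), 'eef_pos': array([203.47281106, 590.71603359, 228.07615098]), 'tcp_rot': array([-3.14049853e+00, -1.04993565e-04,  2.80977300e+00]), 'ft_force': array([-0.15161725, -0.55698724,  0.71725551]), 'moment': array([-0.0030936 ,  0.01618902, -0.00058353]), 'opening': 1.002086822489751}
scene {'fx': 467.4771028369297, 'fy': 467.4771028369297, 'cx': 325.76571825427845, 'cy': 198.9945306389146, 'k1': 0.0068910082416413, 'R': [[0.512017469012886, -0.8589056346644244, 0.010918890389632304], [-0.589273204576487, -0.36047404229330393, -0.7230598558908407], [0.624976160980398, 0.363785067827732, -0.6906990825473681]], 't': [-287.21199056122214, 452.83378857789285, 613.9178559889959]}
top {'fx': 421.5363658505753, 'fy': 421.5363658505753, 'cx': 320.1105601936005, 'cy': 198.32288952281334, 'k1': -0.10096938936716167, 'R': [[0.015287989279985828, -0.999406729969185, -0.030862039402405884], [-0.9935631438322533, -0.011719253321486484, -0.11267181688317572], [0.11224329201312695, 0.03238591042239577, -0.9931528564144437]], 't': [37.229944328310175, 634.8457474282837, 934.2724502828763]}
wrist {'fx': 290.6859987845171, 'fy': 290.6859987845171, 'cx': 322.29643319211505, 'cy': 195.82853270147422, 'k1': -0.02155327838226117, 'R': [[0.3257552552963643, 0.945454104822142, -0.00022208503943679708], [0.9154644436563785, -0.31536363724566235, 0.24994125050520516], [0.23623794370871062, -0.08162298682448797, -0.9682609782357912]], 't': [-624.3373624725999, -27.510341341652197, 390.3309179879347]}
```

View pics/scene0.png

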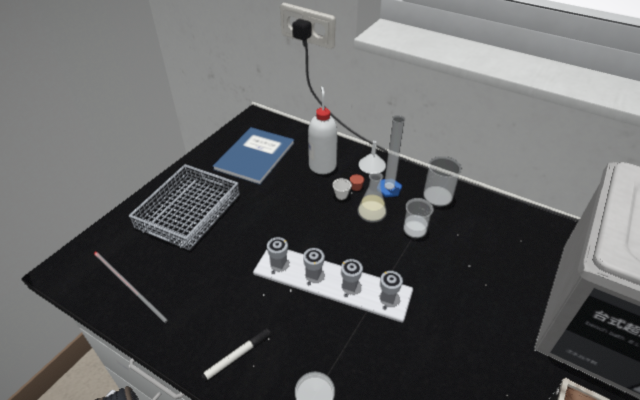

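View pics/top0.png

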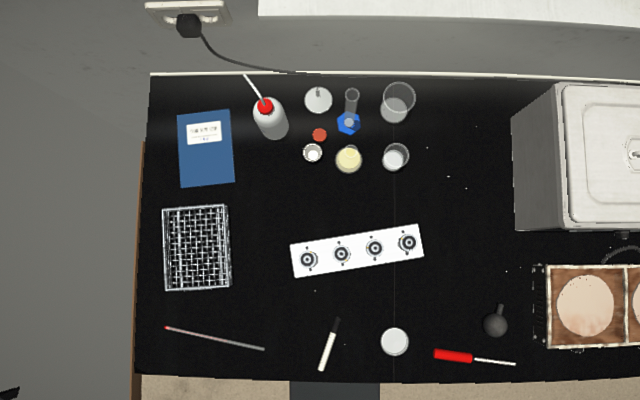

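```bash
cat > h.py <<'E'
import numpy as np, cv2
def proj(c,X):
    X=np.atleast_2d(X)@np.array(c["R"]).T+np.array(c["t"]); s=X[:,:2]/X[:,2:]
    s=s*(1+c["k1"]*(s**2).sum(1,keepdims=True)); return s*[c["fx"],c["fy"]]+[c["cx"],c["cy"]]
def unp(c,uv,z):
    d=(np.array(uv,float)-[c["cx"],c["cy"]])/[c["fx"],c["fy"]]; s=d.copy()
    for _ in range(20): s=d/(1+c["k1"]*(s**2).sum())
    R=np.array(c["R"]);o=-R.T@np.array(c["t"]);v=R.T@np.r_[s,1]; return o+v*(z-o[2])/v[2]
def crop(img,x0,y0,x1,y1,k,fn):
    cv2.imwrite(fn,cv2.resize(img[y0:y1,x0:x1,::-1],None,fx=k,fy=k,interpolation=cv2.INTER_CUBIC))
E
python3 - <<'E'
from h import *
a=cv2.imread("pics/top0.png")[:,:,::-1]; crop(a,280,215,440,285,5,"pics/t1.png"); crop(a,150,195,240,300,5,"pics/t2.png")
a=cv2.imread("pics/scene0.png")[:,:,::-1]; crop(a,245,230,420,320,4.5,"pics/s1.png")
E
```

```text
(no output)
```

View pics/t1.png

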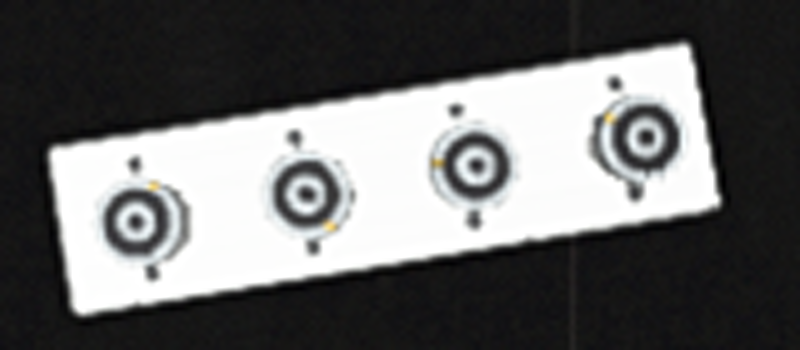

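View pics/s1.png

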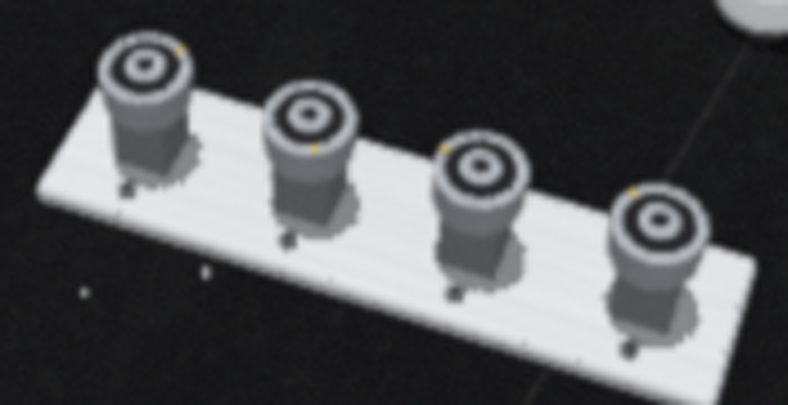

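View pics/t2.png

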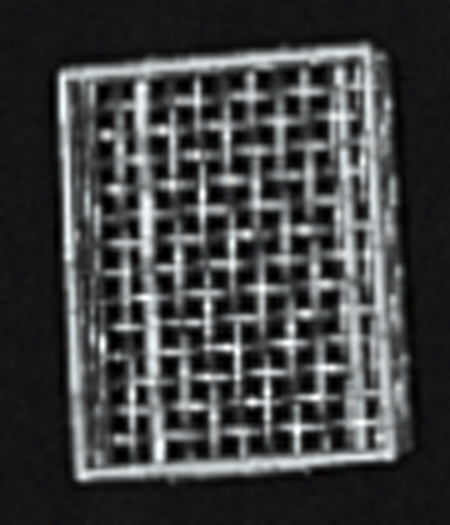

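Run:
```python
from h import *
from cell import *
T=read_camera("top");S=read_camera("scene")
st=[unp(T,np.array(p)/5+[280,215],67) for p in [(136,221),(306,193),(477,165),(646,137)]]
ss=[unp(S,np.array(p)/4.5+[245,230],67) for p in [(145,65),(308,114),(480,166),(660,220)]]
for a,b in zip(st,ss): print(a.round(1),b.round(1))
for q in (st,ss):
    q=np.array(q); d=q[3]-q[0]; print(np.linalg.norm(d[:2]),np.arctan2(d[1],d[0]), q.mean(0))
pl=[unp(T,np.array(p)/5+[280,215],10) for p in [(49,147),(690,43),(720,207),(75,316)]]
print(np.round(pl,1),np.mean(pl,0),np.arctan2(*(pl[1]-pl[0])[[1,0]]),np.arctan2(*(pl[2]-pl[3])[[1,0]]))
b=[unp(T,np.array(p)/5+[150,195],40) for p in [(62,72),(370,45),(392,457),(80,478)]]
print(np.round(b,1),np.mean(b,0))
for p,z in [((348,158),50),((395,158),35),((312,153),35)]: print(unp(T,p,z).round(1))
```

```text
[495.7  71.2  67. ] [494.4  70.3  67. ]
[509.1  -3.4  67. ] [507.8  -3.7  67. ]
[522.4 -78.5  67. ] [521.2 -78.6  67. ]
[ 535.5 -152.9   67. ] [ 534.9 -153.5   67. ]
227.60722222743757 -1.3949801103094868 [515.65655458 -40.89352973  67.        ]
227.40240336561874 -1.3920711245568897 [514.58191565 -41.38934542  67.        ]
[[ 527.6  116.2   10. ]
 [ 580.3 -184.1   10. ]
 [ 503.9 -197.6   10. ]
 [ 449.3  102.4   10. ]] [515.29160433 -40.79448982  10.        ] -1.3972201764920877 -1.3908160686431688
[[603.3 415.9  40. ]
 [618.  268.5  40. ]
 [429.6 251.6  40. ]
 [415.4 398.2  40. ]] [516.58939125 333.54864294  40.        ]
[726.6 -17.2  50. ]
[ 731.  -127.1   35. ]
[740.9  66.5  35. ]
```

```bash
cat >> h.py <<'E'
P=dict(A=(495.1,70.8),B=(508.4,-3.5),C=(521.8,-78.5),D=(535.2,-153.2)); YAW=1.748
def plan(x,y,z,yaw=YAW,n=None,vmax=0.045):
    from cell import state
    s=state(); p=np.array(s["eef_pos"])/1e3; w=s["tcp_rot"][2]; g=np.array([x,y,z])/1e3
    dy=(yaw-w+np.pi)%(2*np.pi)-np.pi
    N=n or max(1,int(np.ceil(max(np.linalg.norm(g-p)/vmax,abs(dy)/0.14))))
    print("t",round(s["t"],2),"pos",(p*1e3).round(1),"rot",np.round(s["tcp_rot"],3),"F",np.round(s["ft_force"],1),"M",np.round(s["moment"],3),"op",round(s["opening"],3),"N",N)
    for i in range(N):
        d=(g-p)/N; c,si=np.cos(w),np.sin(w)
        print([round(c*d[0]+si*d[1],4),round(si*d[0]-c*d[1],4),round(-d[2],4),0,0,round(-dy/N,3)]); w+=dy/N
E
python3 -c "
from h import *
plan(*P['A'],150)"
```

```text
t 0.25 pos [203.5 590.9 228.4] rot [-3.141 -0.     2.81 ] F [-0.7 -0.3 -0.1] M [-0.005  0.034 -0.027] op 1.002 N 14
[np.float64(-0.0318), np.float64(-0.0283), np.float64(0.0056), 0, 0, np.float64(0.076)]
[np.float64(-0.0338), np.float64(-0.0258), np.float64(0.0056), 0, 0, np.float64(0.076)]
[np.float64(-0.0357), np.float64(-0.0232), np.float64(0.0056), 0, 0, np.float64(0.076)]
[np.float64(-0.0374), np.float64(-0.0204), np.float64(0.0056), 0, 0, np.float64(0.076)]
[np.float64(-0.0388), np.float64(-0.0175), np.float64(0.0056), 0, 0, np.float64(0.076)]
[np.float64(-0.04), np.float64(-0.0146), np.float64(0.0056), 0, 0, np.float64(0.076)]
[np.float64(-0.041), np.float64(-0.0115), np.float64(0.0056), 0, 0, np.float64(0.076)]
[np.float64(-0.0418), np.float64(-0.0083), np.float64(0.0056), 0, 0, np.float64(0.076)]
[np.float64(-0.0423), np.float64(-0.0052), np.float64(0.0056), 0, 0, np.float64(0.076)]
[np.float64(-0.0425), np.float64(-0.0019), np.float64(0.0056), 0, 0, np.float64(0.076)]
[np.float64(-0.0426), np.float64(0.0013), np.float64(0.0056), 0, 0, np.float64(0.076)]
[np.float64(-0.0423), np.float64(0.0045), np.float64(0.0056), 0, 0, np.float64(0.076)]
[np.float64(-0.0419), np.float64(0.0077), np.float64(0.0056), 0, 0, np.float64(0.076)]
[np.float64(-0.0412), np.float64(0.0109), np.float64(0.0056), 0, 0, np.float64(0.076)]
```

>>> play_rows(moves=[[-0.032,-0.028,0.005,0,0,0.076,100],[-0.034,-0.026,0.005,0,0,0.076,100],[-0.036,-0.023,0.005,0,0,0.076,100],[-0.037,-0.02,0.005,0,0,0.076,100],[-0.039,-0.0175,0.005,0,0,0.076,100],[-0.04,-0.0145,0.005,0,0,0.076,100],[-0.041,-0.0115,0.005,0,0,0.076,100],[-0.042,-0.008,0.005,0,0,0.076,100]])

```text
t: 1.05
eef_pos: [371.8, 286.4, 186.5]
tcp_rot: [3.139, -0.001, 2.187]
ft_force: [0.4, -0.8, -0.3]
opening: 1.001
```

```bash
sed -i 's/print(\[round(c\*d\[0\]+si\*d\[1\],4)/print(*[round(c*d[0]+si*d[1],4)/' h.py; python3 -c "
from h import *
plan(*P['A'],150)"
```

```text
t 1.05 pos [371.8 286.4 186.5] rot [ 3.139e+00 -1.000e-03  2.187e+00] F [ 0.4 -0.8 -0.3] M [-0.074 -0.     0.005] op 1.001 N 6
-0.0412 -0.004 0.0061 0 0 0.073
-0.0414 -0.001 0.0061 0 0 0.073
-0.0413 0.0021 0.0061 0 0 0.073
-0.0411 0.0051 0.0061 0 0 0.073
-0.0406 0.0081 0.0061 0 0 0.073
-0.0399 0.011 0.0061 0 0 0.073
```

>>> play_rows(moves=[[-0.041,-0.004,0.006,0,0,0.073,100],[-0.041,-0.001,0.006,0,0,0.073,100],[-0.041,0.002,0.006,0,0,0.073,100],[-0.041,0.005,0.006,0,0,0.073,100],[-0.041,0.008,0.006,0,0,0.073,100],[-0.04,0.011,0.006,0,0,0.073,100],[0,0,0,0,0,0,100]])

```text
t: 1.75
eef_pos: [498.8, 56.8, 149.2]
tcp_rot: [3.137, -0.002, 1.723]
ft_force: [-0.5, 0.2, 0.5]
opening: 1.003
```

Run:
```python
from h import *
from cell import *
plan(*P['A'],120,n=1)
c=read_camera("wrist"); cv2.imwrite("pics/w1.png",c["img"][:,:,::-1])
for k in P: print(k,proj(c,[*P[k],67]).round(1))
```

```text
t 1.75 pos [498.8  56.8 149.2] rot [ 3.137e+00 -2.000e-03  1.723e+00] F [-0.5  0.2  0.5] M [-0.085  0.036  0.001] op 1.003 N 1
0.0145 -0.0015 0.0292 0 0 -0.025
A [[321.1 189.1]]
B [[323.2 270.1]]
C [[325.  340.3]]
D [[326.6 400.7]]
```

View pics/w1.png

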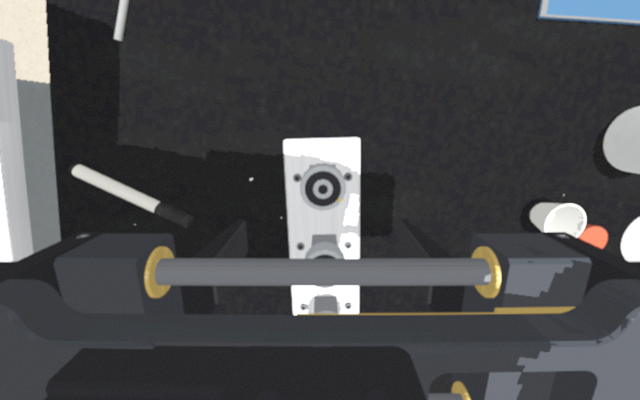

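>>> play_rows(moves=[[0.0145,-0.001,0.02,0,0,-0.025,100],[0,0,0.015,0,0,0,100],[0,0,0,0,0,0,100]])

```text
t: 2.1
eef_pos: [493.6, 74.4, 114.2]
tcp_rot: [3.137, -0.002, 1.754]
ft_force: [-0.8, -0.2, -0.2]
opening: 1.001
```

```bash
sed -i 's/A=(495.1,70.8),B=(508.4,-3.5),C=(521.8,-78.5),D=(535.2,-153.2)/A=(495.6,70.9),B=(508.9,-3.5),C=(522.2,-78.3),D=(535.5,-153.1)/' h.py; python3 -c "
from h import *
plan(*P['A'],50,n=2)"
```

```text
t 2.1 pos [493.6  74.4 114.2] rot [ 3.137e+00 -2.000e-03  1.754e+00] F [-0.8 -0.2 -0.2] M [-0.048  0.019  0.014] op 1.001 N 2
-0.0019 0.0007 0.0321 0 0 0.003
-0.0019 0.0007 0.0321 0 0 0.003
```

>>> play_rows(moves=[[-0.003,0.001,0.03,0.004,0,0.005,100],[0,0,0.025,0,0,0,100],[0,0,0.0,0,0,0,100]])

```text
t: 2.4
eef_pos: [495.3, 74.3, 60.4]
tcp_rot: [3.138, -0.002, 1.754]
ft_force: [0.3, -0.3, 1.0]
opening: 1.0
```

```bash
python3 -c "
from h import *
plan(*P['A'],50,n=1)"
```

```text
t 2.4 pos [495.3  74.3  60.4] rot [ 3.138e+00 -2.000e-03  1.754e+00] F [ 0.3 -0.3  1. ] M [-0.06   0.087  0.021] op 1.0 N 1
-0.0034 -0.0003 0.0104 0 0 0.006
```

>>> play_rows(moves=[[-0.0035,0,0.005,0.003,-0.002,0.006,100],[0,0,0.005,0,0,0,100],[0,0,0,0,0,0,100]])

```text
t: 2.7
eef_pos: [496.7, 71.6, 52.8]
tcp_rot: [3.139, 0.001, 1.749]
ft_force: [-0.0, -0.2, 0.6]
opening: 1.002
```

```bash
python3 -c "
from h import *
plan(*P['A'],50,n=1)"
```

```text
t 2.7 pos [496.7  71.6  52.8] rot [3.139e+00 1.000e-03 1.749e+00] F [-0.  -0.2  0.6] M [-0.088  0.028  0.006] op 1.002 N 1
-0.0005 -0.0013 0.0028 0 0 0.001
```

Close on the ring while correcting the last millimetre.

>>> play_rows(moves=[[-0.001,-0.001,0.003,0.002,0,0.0,100],[0,0,0,0,0,0,60],[0,0,0,0,0,0,44],[0,0,0,0,0,0,38],[0,0,0,0,0,0,38],[0,0,0,0,0,0,38]])

```text
t: 3.3
eef_pos: [496.6, 70.4, 51.4]
tcp_rot: [3.138, 0.001, 1.749]
ft_force: [0.7, -0.1, 1.3]
opening: 0.632
```

```bash
python3 -c "
from h import *
plan(*P['A'],50,n=1)"
```

```text
t 3.3 pos [496.6  70.4  51.4] rot [3.138e+00 1.000e-03 1.749e+00] F [ 0.7 -0.1  1.3] M [-0.146  0.059 -0.011] op 0.632 N 1
0.0007 -0.0009 0.0014 0 0 0.001
```

>>> play_rows(moves=[[0.0005,-0.0005,0.001,0.002,0,0.0,38],[0,0,0,0,0,0,38],[0,0,0,0,0,0,38],[0,0,0,0,0,0,38],[0,0,0,0,0,0,38]])

```text
t: 3.8
eef_pos: [496.6, 70.9, 50.5]
tcp_rot: [3.139, 0.001, 1.749]
ft_force: [0.6, 0.5, 0.8]
opening: 0.414
```

```bash
python3 -c "
from h import *
plan(*P['A'],50,n=1)"
```

```text
t 3.8 pos [496.6  70.9  50.5] rot [3.139e+00 1.000e-03 1.749e+00] F [0.6 0.5 0.8] M [-0.126 -0.048 -0.016] op 0.414 N 1
0.0002 -0.0009 0.0005 0 0 0.001
```

>>> play_rows(moves=[[0,0,0,0,0,0,38],[0,0,0,0,0,0.03,38],[0,0,0,0,0,0.03,38],[0,0,0,0,0,0.03,38]])

```text
t: 4.2
eef_pos: [496.9, 70.7, 50.5]
tcp_rot: [3.138, 0.001, 1.653]
ft_force: [1.0, 2.2, 0.0]
opening: 0.415
```

```bash
cat > s.py <<'E'
from h import *
from cell import state
import sys
s=state(); print("t",round(s["t"],2),"pos",np.round(s["eef_pos"],1),"rot",np.round(s["tcp_rot"],3),"F",np.round(s["ft_force"],1),"M",np.round(s["moment"],3),"op",round(s["opening"],3),"tau6",np.round(s["tau"][5],3),"j6",np.round(s["joints"][5],3))
E
python3 s.py
```

```text
t 4.2 pos [496.9  70.7  50.5] rot [3.138e+00 1.000e-03 1.653e+00] F [1.  2.2 0. ] M [ 0.294 -0.179  0.077] op 0.415 tau6 -0.527 j6 -0.07
```

>>> play_rows(moves=[[0,0,0,0,0,0.02,38],[0,0,0,0,0,0.02,38]])

```text
t: 4.4
eef_pos: [497.0, 70.9, 50.5]
tcp_rot: [3.138, 0.001, 1.609]
ft_force: [0.8, 2.2, -1.3]
opening: 0.414
```

```bash
python3 s.py
```

```text
t 4.4 pos [497.   70.9  50.5] rot [3.138e+00 1.000e-03 1.609e+00] F [ 0.8  2.2 -1.3] M [ 0.075 -0.09   0.195] op 0.414 tau6 -0.105 j6 -0.026
```

>>> play_rows(moves=[[0,0,0,0,0,0.015,38]])

```text
t: 4.5
eef_pos: [497.0, 70.9, 50.5]
tcp_rot: [3.138, 0.001, 1.593]
ft_force: [1.1, 0.7, 1.0]
opening: 0.416
```

```bash
python3 s.py
```

```text
t 4.5 pos [497.   70.9  50.5] rot [3.138e+00 1.000e-03 1.593e+00] F [1.1 0.7 1. ] M [ 0.048 -0.106  0.38 ] op 0.416 tau6 0.124 j6 -0.009
```

>>> play_rows(moves=[[0,0,0,0,0,-0.04,38],[0,0,0,0,0,-0.04,38],[0,0,0,0,0,0,38]])

```text
t: 4.8
eef_pos: [496.9, 70.9, 50.5]
tcp_rot: [3.138, 0.001, 1.672]
ft_force: [0.7, 2.0, 0.2]
opening: 0.417
```

```bash
python3 s.py
```

```text
t 4.8 pos [496.9  70.9  50.5] rot [3.138e+00 1.000e-03 1.672e+00] F [0.7 2.  0.2] M [-0.024 -0.065 -0.077] op 0.417 tau6 -0.538 j6 -0.089
```

>>> play_rows(moves=[[0,0,0,0,0,0,75],[0,0,0,0,0,0,75],[0,0,0,0,0,0,75],[0,0,0,0,0,0,75],[0,0,0,0,0,-0.04,75],[0,0,0,0,0,-0.036,75]])

```text
t: 5.4
eef_pos: [496.2, 70.7, 50.3]
tcp_rot: [3.14, 0.001, 1.745]
ft_force: [-0.1, -0.1, -0.2]
opening: 0.749
```

```bash
python3 s.py; python3 -c "
from h import *
plan(*P['B'],50,n=3)"
```

```text
t 5.4 pos [496.2  70.7  50.3] rot [3.140e+00 1.000e-03 1.745e+00] F [-0.1 -0.1 -0.2] M [-0.015  0.038 -0.009] op 0.749 tau6 0.596 j6 -0.162
t 5.4 pos [496.2  70.7  50.3] rot [3.140e+00 1.000e-03 1.745e+00] F [-0.1 -0.1 -0.2] M [-0.015  0.038 -0.009] op 0.749 N 3
-0.0251 -0.0001 0.0001 0 0 -0.001
-0.0251 -0.0001 0.0001 0 0 -0.001
-0.0251 -0.0002 0.0001 0 0 -0.001
```

>>> play_rows(moves=[[-0.025,0,0,0,0,0,75],[-0.025,0,0,0,0,0,75],[-0.02,0,0,0,0,0,75],[0,0,0,0,0,0,75],[0,0,0,0,0,0,75]])

```text
t: 5.9
eef_pos: [508.5, 0.2, 50.3]
tcp_rot: [3.14, 0.001, 1.747]
ft_force: [-0.2, -0.0, 0.7]
opening: 0.752
```

```bash
python3 -c "
from h import *
plan(*P['B'],50,n=1)"
```

```text
t 5.9 pos [5.085e+02 2.000e-01 5.030e+01] rot [3.140e+00 1.000e-03 1.747e+00] F [-0.2 -0.   0.7] M [-0.074  0.065  0.026] op 0.752 N 1
-0.0037 -0.0003 0.0003 0 0 -0.001
```

>>> play_rows(moves=[[-0.0035,0.0005,0,0,0,0,38],[0,0,0,0,0,0,38],[0,0,0,0,0,0,38],[0,0,0,0,0,0,38],[0,0,0,0,0,0,38],[0,0,0,0,0,0,38],[0,0,0,0,0,0,38],[0,0,0,0,0,0,38]])

```text
t: 6.7
eef_pos: [509.5, -0.8, 50.4]
tcp_rot: [3.14, 0.001, 1.75]
ft_force: [-0.2, -0.6, -0.2]
opening: 0.415
```

```bash
python3 s.py
```

```text
t 6.7 pos [509.5  -0.8  50.4] rot [3.14e+00 1.00e-03 1.75e+00] F [-0.2 -0.6 -0.2] M [-0.197 -0.027 -0.031] op 0.415 tau6 0.004 j6 -0.308
```

>>> play_rows(moves=[[0,0,0,0,0,0,50],[0,0,0,0,0,0,50],[-0.003,0,0,0,0,0,50],[-0.001,0,0,0,0,0,50],[0,0,0,0,0,0,50]])

```text
t: 7.2
eef_pos: [509.9, -5.0, 50.4]
tcp_rot: [3.141, 0.001, 1.749]
ft_force: [0.7, 0.6, 0.1]
opening: 0.503
```

```bash
python3 s.py
```

```text
t 7.2 pos [509.9  -5.   50.4] rot [3.141e+00 1.000e-03 1.749e+00] F [0.7 0.6 0.1] M [-0.108  0.078 -0.   ] op 0.503 tau6 -0.027 j6 -0.316
```

>>> play_rows(moves=[[0.0015,0,0,0,0,0,50],[0,0,0,0,0,0,38],[0,0,0,0,0,0,38],[0,0,0,0,0,0,38],[0,0,0,0,0,0,38]])

```text
t: 7.7
eef_pos: [509.9, -3.5, 50.4]
tcp_rot: [3.14, 0.001, 1.749]
ft_force: [0.4, -1.5, 0.5]
opening: 0.417
```

```bash
python3 s.py
```

```text
t 7.7 pos [509.9  -3.5  50.4] rot [3.140e+00 1.000e-03 1.749e+00] F [ 0.4 -1.5  0.5] M [-0.216 -0.026  0.027] op 0.417 tau6 0.002 j6 -0.313
```

Centred and gripped on B. Feel it.

>>> play_rows(moves=[[0,0,0,0,0,0.03,38],[0,0,0,0,0,0.03,38],[0,0,0,0,0,0.03,38],[0,0,0,0,0,0.02,38]])

```text
t: 8.1
eef_pos: [509.9, -3.5, 50.4]
tcp_rot: [3.14, 0.001, 1.63]
ft_force: [1.0, 0.4, -0.8]
opening: 0.418
```

```bash
python3 s.py
```

```text
t 8.1 pos [509.9  -3.5  50.4] rot [3.14e+00 1.00e-03 1.63e+00] F [ 1.   0.4 -0.8] M [-0.078 -0.039  0.004] op 0.418 tau6 -0.228 j6 -0.194
```

>>> play_rows(moves=[[0,0,0,0,0,0.02,38],[0,0,0,0,0,0.02,38]])

```text
t: 8.3
eef_pos: [510.0, -3.5, 50.4]
tcp_rot: [3.14, 0.001, 1.587]
ft_force: [0.8, -0.7, -0.5]
opening: 0.414
```

```bash
python3 s.py
```

```text
t 8.3 pos [510.   -3.5  50.4] rot [3.140e+00 1.000e-03 1.587e+00] F [ 0.8 -0.7 -0.5] M [-0.22  -0.065 -0.015] op 0.414 tau6 -0.33 j6 -0.151
```

>>> play_rows(moves=[[0,0,0,0,0,0.02,38],[0,0,0,0,0,0.02,38]])

```text
t: 8.5
eef_pos: [510.2, -3.6, 50.4]
tcp_rot: [3.139, 0.001, 1.543]
ft_force: [1.9, -1.4, -0.5]
opening: 0.415
```

```bash
python3 s.py
```

```text
t 8.5 pos [510.2  -3.6  50.4] rot [3.139e+00 1.000e-03 1.543e+00] F [ 1.9 -1.4 -0.5] M [-0.262 -0.107  0.031] op 0.415 tau6 -0.34 j6 -0.107
```

>>> play_rows(moves=[[0,0,0,0,0,0.02,38],[0,0,0,0,0,0.02,38]])

```text
t: 8.7
eef_pos: [510.3, -3.6, 50.4]
tcp_rot: [3.139, 0.001, 1.5]
ft_force: [0.7, 0.8, -0.6]
opening: 0.415
```

```bash
python3 s.py
```

```text
t 8.7 pos [510.3  -3.6  50.4] rot [3.139e+00 1.000e-03 1.500e+00] F [ 0.7  0.8 -0.6] M [-0.121 -0.162  0.131] op 0.415 tau6 -0.253 j6 -0.064
```

>>> play_rows(moves=[[0,0,0,0,0,0.02,38],[0,0,0,0,0,0.015,38]])

```text
t: 8.9
eef_pos: [510.4, -3.6, 50.4]
tcp_rot: [3.139, 0.001, 1.462]
ft_force: [1.4, -0.3, -1.8]
opening: 0.414
```

```bash
python3 s.py
```

```text
t 8.9 pos [510.4  -3.6  50.4] rot [3.139e+00 1.000e-03 1.462e+00] F [ 1.4 -0.3 -1.8] M [-0.168 -0.161  0.314] op 0.414 tau6 0.108 j6 -0.026
```

>>> play_rows(moves=[[0,0,0,0,0,-0.04,38],[0,0,0,0,0,-0.04,38],[0,0,0,0,0,0,75],[0,0,0,0,0,0,75],[0,0,0,0,0,-0.08,75],[0,0,0,0,0,-0.08,75],[0,0,0,0,0,-0.05,75],[0,0,0,0,0,0,75]])

```text
t: 9.7
eef_pos: [509.3, -3.2, 50.3]
tcp_rot: [3.142, 0.001, 1.752]
ft_force: [-0.3, -0.2, 0.1]
opening: 0.744
```

```bash
python3 s.py; python3 -c "
from h import *
plan(*P['C'],50,n=3)"
```

```text
t 9.7 pos [509.3  -3.2  50.3] rot [3.142e+00 1.000e-03 1.752e+00] F [-0.3 -0.2  0.1] M [-0.111  0.042 -0.009] op 0.744 tau6 -0.746 j6 -0.316
t 9.7 pos [509.3  -3.2  50.3] rot [3.142e+00 1.000e-03 1.752e+00] F [-0.3 -0.2  0.1] M [-0.111  0.042 -0.009] op 0.744 N 3
-0.0254 -0.0003 0.0001 0 0 0.001
-0.0254 -0.0002 0.0001 0 0 0.001
-0.0254 -0.0002 0.0001 0 0 0.001
```

>>> play_rows(moves=[[-0.025,0,0,0,0,0.002,75],[-0.025,0,0,0,0,0.002,75],[-0.024,0,0,0,0,0,75],[0,0,0,0,0,0,75],[0,0,0,0,0,0,75]])

```text
t: 10.2
eef_pos: [522.2, -77.7, 50.3]
tcp_rot: [-3.141, 0.0, 1.737]
ft_force: [0.4, -0.4, 1.3]
opening: 0.754
```

```bash
python3 -c "
from h import *
plan(*P['C'],50,n=1)"
```

```text
t 10.2 pos [522.2 -77.7  50.3] rot [-3.141  0.     1.737] F [ 0.4 -0.4  1.3] M [-0.071  0.101 -0.025] op 0.754 N 1
-0.0006 -0.0001 0.0003 0 0 -0.011
```

>>> play_rows(moves=[[-0.0005,0.0005,0,0,0,-0.011,38],[0,0,0,0,0,0,38],[0,0,0,0,0,0,38],[0,0,0,0,0,0,38],[0,0,0,0,0,0,38],[0,0,0,0,0,0,38],[0,0,0,0,0,0,38],[0,0,0,0,0,0,38]])

```text
t: 11.0
eef_pos: [522.7, -75.4, 50.4]
tcp_rot: [-3.141, 0.0, 1.75]
ft_force: [1.7, 0.1, 0.5]
opening: 0.417
```

```bash
python3 s.py
```

```text
t 11.0 pos [522.7 -75.4  50.4] rot [-3.141  0.     1.75 ] F [1.7 0.1 0.5] M [-0.178 -0.007 -0.009] op 0.417 tau6 0.004 j6 -0.446
```

>>> play_rows(moves=[[0,0,0,0,0,0.03,38],[0,0,0,0,0,0.03,38],[0,0,0,0,0,0.02,38]])

```text
t: 11.3
eef_pos: [522.9, -75.5, 50.4]
tcp_rot: [-3.141, 0.0, 1.667]
ft_force: [1.6, 0.9, -0.6]
opening: 0.413
```

```bash
python3 s.py
```

```text
t 11.3 pos [522.9 -75.5  50.4] rot [-3.141  0.     1.667] F [ 1.6  0.9 -0.6] M [-0.057 -0.122  0.07 ] op 0.413 tau6 -0.213 j6 -0.364
```

>>> play_rows(moves=[[0,0,0,0,0,0.02,38]])

```text
t: 11.4
eef_pos: [523.0, -75.4, 50.4]
tcp_rot: [3.142, 0.0, 1.646]
ft_force: [0.9, 0.5, -0.7]
opening: 0.415
```

```bash
python3 s.py
```

```text
t 11.4 pos [523.  -75.4  50.4] rot [3.142 0.    1.646] F [ 0.9  0.5 -0.7] M [-0.056 -0.193  0.009] op 0.415 tau6 -0.329 j6 -0.343
```

>>> play_rows(moves=[[0,0,0,0,0,0.02,38],[0,0,0,0,0,0.02,38]])

```text
t: 11.6
eef_pos: [523.1, -75.4, 50.4]
tcp_rot: [3.141, 0.0, 1.603]
ft_force: [2.7, 0.9, 0.2]
opening: 0.416
```

```bash
python3 s.py
```

```text
t 11.6 pos [523.1 -75.4  50.4] rot [3.141 0.    1.603] F [2.7 0.9 0.2] M [ 0.008 -0.194  0.027] op 0.416 tau6 -0.351 j6 -0.3
```

>>> play_rows(moves=[[0,0,0,0,0,0.015,38]])

```text
t: 11.7
eef_pos: [523.2, -75.5, 50.4]
tcp_rot: [3.141, 0.0, 1.586]
ft_force: [1.5, 0.0, -1.1]
opening: 0.417
```

```bash
python3 s.py
```

```text
t 11.7 pos [523.2 -75.5  50.4] rot [3.141 0.    1.586] F [ 1.5  0.  -1.1] M [ 0.045 -0.242  0.011] op 0.417 tau6 -0.196 j6 -0.283
```

>>> play_rows(moves=[[0,0,0,0,0,0.02,38],[0,0,0,0,0,0.02,38]])

```text
t: 11.9
eef_pos: [523.3, -75.4, 50.4]
tcp_rot: [3.141, 0.0, 1.543]
ft_force: [1.9, 0.7, -0.7]
opening: 0.418
```

```bash
python3 s.py
```

```text
t 11.9 pos [523.3 -75.4  50.4] rot [3.141 0.    1.543] F [ 1.9  0.7 -0.7] M [-0.042 -0.271  0.053] op 0.418 tau6 -0.356 j6 -0.24
```

>>> play_rows(moves=[[0,0,0,0,0,0.02,38]])

```text
t: 12.0
eef_pos: [523.4, -75.5, 50.4]
tcp_rot: [3.141, 0.0, 1.521]
ft_force: [2.8, -0.1, -2.4]
opening: 0.418
```

```bash
python3 s.py
```

```text
t 12.0 pos [523.4 -75.5  50.4] rot [3.141 0.    1.521] F [ 2.8 -0.1 -2.4] M [ 0.03  -0.326  0.041] op 0.418 tau6 -0.354 j6 -0.219
```

>>> play_rows(moves=[[0,0,0,0,0,0.02,38],[0,0,0,0,0,0.02,38]])

```text
t: 12.2
eef_pos: [523.4, -75.5, 50.4]
tcp_rot: [3.14, 0.0, 1.478]
ft_force: [2.2, 0.4, -1.4]
opening: 0.417
```

```bash
python3 s.py
```

```text
t 12.2 pos [523.4 -75.5  50.4] rot [3.14  0.    1.478] F [ 2.2  0.4 -1.4] M [ 0.026 -0.332  0.018] op 0.417 tau6 -0.349 j6 -0.175
```

>>> play_rows(moves=[[0,0,0,0,0,0.02,38]])

```text
t: 12.3
eef_pos: [523.5, -75.5, 50.4]
tcp_rot: [3.14, 0.0, 1.456]
ft_force: [2.7, -0.1, -1.8]
opening: 0.41
```

```bash
python3 s.py
```

```text
t 12.3 pos [523.5 -75.5  50.4] rot [3.14  0.    1.456] F [ 2.7 -0.1 -1.8] M [ 0.018 -0.3    0.056] op 0.41 tau6 -0.348 j6 -0.153
```

>>> play_rows(moves=[[0,0,0,0,0,0.02,38],[0,0,0,0,0,0.02,38]])

```text
t: 12.5
eef_pos: [523.7, -75.5, 50.5]
tcp_rot: [3.14, 0.0, 1.412]
ft_force: [2.1, 0.7, -1.9]
opening: 0.413
```

```bash
python3 s.py
```

```text
t 12.5 pos [523.7 -75.5  50.5] rot [3.14  0.    1.412] F [ 2.1  0.7 -1.9] M [ 0.015 -0.37   0.005] op 0.413 tau6 -0.348 j6 -0.109
```

>>> play_rows(moves=[[0,0,0,0,0,0.02,38]])

```text
t: 12.6
eef_pos: [523.7, -75.5, 50.5]
tcp_rot: [3.14, 0.0, 1.39]
ft_force: [1.9, 0.9, -2.1]
opening: 0.412
```

```bash
python3 s.py
```

```text
t 12.6 pos [523.7 -75.5  50.5] rot [3.14 0.   1.39] F [ 1.9  0.9 -2.1] M [ 0.009 -0.394 -0.022] op 0.412 tau6 -0.347 j6 -0.088
```

>>> play_rows(moves=[[0,0,0,0,0,0.02,38]])

```text
t: 12.7
eef_pos: [523.8, -75.5, 50.5]
tcp_rot: [3.14, 0.0, 1.369]
ft_force: [2.5, 0.4, -1.7]
opening: 0.418
```

```bash
python3 s.py
```

```text
t 12.7 pos [523.8 -75.5  50.5] rot [3.14  0.    1.369] F [ 2.5  0.4 -1.7] M [-0.017 -0.41   0.024] op 0.418 tau6 -0.347 j6 -0.066
```

>>> play_rows(moves=[[0,0,0,0,0,0.02,38],[0,0,0,0,0,0.02,38]])

```text
t: 12.9
eef_pos: [523.9, -75.6, 50.5]
tcp_rot: [3.139, 0.0, 1.325]
ft_force: [2.2, 1.4, -2.4]
opening: 0.42
```

```bash
python3 s.py
```

```text
t 12.9 pos [523.9 -75.6  50.5] rot [3.139 0.    1.325] F [ 2.2  1.4 -2.4] M [ 0.036 -0.398  0.01 ] op 0.42 tau6 -0.347 j6 -0.022
```

>>> play_rows(moves=[[0,0,0,0,0,0.02,38],[0,0,0,0,0,0.02,38]])

```text
t: 13.1
eef_pos: [524.0, -75.6, 50.5]
tcp_rot: [3.139, -0.0, 1.281]
ft_force: [3.9, 0.6, -0.8]
opening: 0.412
```

```bash
python3 s.py
```

```text
t 13.1 pos [524.  -75.6  50.5] rot [ 3.139 -0.     1.281] F [ 3.9  0.6 -0.8] M [-0.026 -0.511 -0.002] op 0.412 tau6 -0.346 j6 0.021
```

>>> play_rows(moves=[[0,0,0,0,0,0.02,38],[0,0,0,0,0,0.02,38]])

```text
t: 13.3
eef_pos: [524.1, -75.6, 50.5]
tcp_rot: [3.139, -0.0, 1.238]
ft_force: [2.5, 0.4, -1.8]
opening: 0.416
```

```bash
python3 s.py
```

```text
t 13.3 pos [524.1 -75.6  50.5] rot [ 3.139 -0.     1.238] F [ 2.5  0.4 -1.8] M [-0.089 -0.528  0.044] op 0.416 tau6 -0.346 j6 0.065
```

>>> play_rows(moves=[[0,0,0,0,0,0.02,38],[0,0,0,0,0,0.02,38]])

```text
t: 13.5
eef_pos: [524.2, -75.7, 50.5]
tcp_rot: [3.139, -0.0, 1.194]
ft_force: [3.5, 0.1, -2.8]
opening: 0.416
```

```bash
python3 s.py
```

```text
t 13.5 pos [524.2 -75.7  50.5] rot [ 3.139 -0.     1.194] F [ 3.5  0.1 -2.8] M [-0.057 -0.519  0.016] op 0.416 tau6 -0.346 j6 0.109
```

>>> play_rows(moves=[[0,0,0,0,0,0,75],[0,0,0,0,0,0,75],[0,0,0,0,0,0,75],[0,0,0,0,0,-0.14,75],[0,0,0,0,0,-0.14,75],[0,0,0,0,0,-0.14,75],[0,0,0,0,0,-0.12,75],[0,0,0,0,0,0,75]])

```text
t: 14.3
eef_pos: [521.4, -75.3, 50.3]
tcp_rot: [-3.138, -0.001, 1.754]
ft_force: [1.2, 0.0, 1.5]
opening: 0.753
```

```bash
python3 s.py; python3 -c "
from h import *
plan(*P['D'],50,n=3)"
```

```text
t 14.3 pos [521.4 -75.3  50.3] rot [-3.138e+00 -1.000e-03  1.754e+00] F [1.2 0.  1.5] M [-0.048  0.027 -0.052] op 0.753 tau6 -1.688 j6 -0.451
t 14.3 pos [521.4 -75.3  50.3] rot [-3.138e+00 -1.000e-03  1.754e+00] F [1.2 0.  1.5] M [-0.048  0.027 -0.052] op 0.753 N 3
-0.0264 -0.0001 0.0001 0 0 0.002
-0.0264 -0.0 0.0001 0 0 0.002
-0.0264 0.0 0.0001 0 0 0.002
```

>>> play_rows(moves=[[-0.026,0,0,0,0,0,75],[-0.026,0,0,0,0,0,75],[-0.024,0,0,0,0,0,75],[0,0,0,0,0,0,75],[0,0,0,0,0,0,75],[0,0,0,0,0,0,75]])

```text
t: 14.9
eef_pos: [534.1, -151.2, 50.0]
tcp_rot: [-3.136, -0.002, 1.736]
ft_force: [-0.4, 0.2, 0.0]
opening: 0.749
```

```bash
python3 -c "
from h import *
plan(*P['D'],50,n=1)"
```

```text
t 14.9 pos [ 534.1 -151.2   50. ] rot [-3.136e+00 -2.000e-03  1.736e+00] F [-0.4  0.2  0. ] M [-0.071  0.045 -0.005] op 0.749 N 1
-0.0021 0.001 0.0 0 0 -0.012
```

>>> play_rows(moves=[[-0.0025,0.0015,0,-0.005,0.002,-0.012,60],[0,0,0,0,0,0,50],[0,0,0,0,0,0,50],[0,0,0,0,0,0,50]])

```text
t: 15.3
eef_pos: [535.8, -151.4, 50.1]
tcp_rot: [-3.141, -0.005, 1.75]
ft_force: [0.2, -0.2, -0.1]
opening: 0.51
```

```bash
python3 -c "
from h import *
plan(*P['D'],50,n=1)"
```

```text
t 15.3 pos [ 535.8 -151.4   50.1] rot [-3.141 -0.005  1.75 ] F [ 0.2 -0.2 -0.1] M [-0.088  0.004  0.018] op 0.51 N 1
-0.0017 -0.0006 0.0001 0 0 0.002
```

>>> play_rows(moves=[[-0.002,0,0,0,0.004,0,50],[0,0,0,0,0,0,38],[0,0,0,0,0,0,38],[0,0,0,0,0,0,38],[0,0,0,0,0,0,38]])

```text
t: 15.8
eef_pos: [536.7, -153.2, 50.2]
tcp_rot: [3.141, -0.009, 1.75]
ft_force: [0.1, 1.1, -0.9]
opening: 0.416
```

```bash
python3 s.py
```

```text
t 15.8 pos [ 536.7 -153.2   50.2] rot [ 3.141 -0.009  1.75 ] F [ 0.1  1.1 -0.9] M [-0.051 -0.1   -0.033] op 0.416 tau6 0.0 j6 -0.59
```

Centred on D (pitch slightly off by 0.009, acceptable). Feel it.

>>> play_rows(moves=[[0,0,0,0,0,0.02,38],[0,0,0,0,0,0.02,38],[0,0,0,0,0,0.02,38]])

```text
t: 16.1
eef_pos: [536.7, -153.2, 50.3]
tcp_rot: [-3.141, -0.009, 1.685]
ft_force: [0.2, 0.3, -0.2]
opening: 0.416
```

```bash
python3 s.py
```

```text
t 16.1 pos [ 536.7 -153.2   50.3] rot [-3.141 -0.009  1.685] F [ 0.2  0.3 -0.2] M [ 0.044 -0.125  0.007] op 0.416 tau6 -0.38 j6 -0.525
```

>>> play_rows(moves=[[0,0,0,0,0,0.02,38]])

```text
t: 16.2
eef_pos: [536.7, -153.2, 50.2]
tcp_rot: [-3.141, -0.009, 1.663]
ft_force: [0.6, 0.4, -0.7]
opening: 0.418
```

```bash
python3 s.py
```

```text
t 16.2 pos [ 536.7 -153.2   50.2] rot [-3.141 -0.009  1.663] F [ 0.6  0.4 -0.7] M [-0.04  -0.097  0.015] op 0.418 tau6 -0.362 j6 -0.503
```

>>> play_rows(moves=[[0,0,0,0,0,0.02,38]])

```text
t: 16.3
eef_pos: [536.7, -153.2, 50.2]
tcp_rot: [-3.141, -0.009, 1.642]
ft_force: [0.7, -0.6, -0.8]
opening: 0.415
```

```bash
python3 s.py
```

```text
t 16.3 pos [ 536.7 -153.2   50.2] rot [-3.141 -0.009  1.642] F [ 0.7 -0.6 -0.8] M [-0.027 -0.103 -0.011] op 0.415 tau6 -0.358 j6 -0.481
```

>>> play_rows(moves=[[0,0,0,0,0,0.02,38]])

```text
t: 16.4
eef_pos: [536.7, -153.2, 50.2]
tcp_rot: [-3.141, -0.009, 1.62]
ft_force: [0.4, -0.0, -0.4]
opening: 0.413
```

```bash
python3 s.py
```

```text
t 16.4 pos [ 536.7 -153.2   50.2] rot [-3.141 -0.009  1.62 ] F [ 0.4 -0.  -0.4] M [-0.001 -0.137  0.012] op 0.413 tau6 -0.357 j6 -0.459
```

>>> play_rows(moves=[[0,0,0,0,0,0.02,38]])

```text
t: 16.5
eef_pos: [536.7, -153.2, 50.2]
tcp_rot: [-3.14, -0.009, 1.598]
ft_force: [0.9, 0.8, -0.3]
opening: 0.417
```

```bash
python3 s.py
```

```text
t 16.5 pos [ 536.7 -153.2   50.2] rot [-3.14  -0.009  1.598] F [ 0.9  0.8 -0.3] M [ 0.014 -0.137 -0.055] op 0.417 tau6 -0.357 j6 -0.438
```

>>> play_rows(moves=[[0,0,0,0,0,0.02,38]])

```text
t: 16.6
eef_pos: [536.8, -153.2, 50.2]
tcp_rot: [-3.14, -0.009, 1.576]
ft_force: [1.3, 0.7, -0.4]
opening: 0.417
```

```bash
python3 s.py
```

```text
t 16.6 pos [ 536.8 -153.2   50.2] rot [-3.14  -0.009  1.576] F [ 1.3  0.7 -0.4] M [-0.084 -0.101  0.007] op 0.417 tau6 -0.357 j6 -0.416
```

>>> play_rows(moves=[[0,0,0,0,0,0.02,38],[0,0,0,0,0,0.02,38]])

```text
t: 16.8
eef_pos: [536.7, -153.3, 50.2]
tcp_rot: [-3.14, -0.009, 1.532]
ft_force: [1.0, -0.4, -0.7]
opening: 0.416
```

```bash
python3 s.py
```

```text
t 16.8 pos [ 536.7 -153.3   50.2] rot [-3.14  -0.009  1.532] F [ 1.  -0.4 -0.7] M [-0.022 -0.125  0.018] op 0.416 tau6 -0.357 j6 -0.372
```

>>> play_rows(moves=[[0,0,0,0,0,0.02,38]])

```text
t: 16.9
eef_pos: [536.8, -153.2, 50.2]
tcp_rot: [-3.14, -0.009, 1.51]
ft_force: [1.5, 0.1, -1.1]
opening: 0.414
```

```bash
python3 s.py
```

```text
t 16.9 pos [ 536.8 -153.2   50.2] rot [-3.14  -0.009  1.51 ] F [ 1.5  0.1 -1.1] M [ 0.018 -0.121 -0.007] op 0.414 tau6 -0.357 j6 -0.35
```

>>> play_rows(moves=[[0,0,0,0,0,0.02,38]])

```text
t: 17.0
eef_pos: [536.8, -153.2, 50.2]
tcp_rot: [-3.14, -0.009, 1.489]
ft_force: [1.0, 1.0, -0.0]
opening: 0.417
```

```bash
python3 s.py
```

```text
t 17.0 pos [ 536.8 -153.2   50.2] rot [-3.14  -0.009  1.489] F [ 1.  1. -0.] M [-0.037 -0.096 -0.005] op 0.417 tau6 -0.357 j6 -0.328
```

>>> play_rows(moves=[[0,0,0,0,0,0.02,38]])

```text
t: 17.1
eef_pos: [536.8, -153.2, 50.2]
tcp_rot: [-3.139, -0.009, 1.467]
ft_force: [1.0, 0.2, -0.7]
opening: 0.413
```

```bash
python3 s.py
```

```text
t 17.1 pos [ 536.8 -153.2   50.2] rot [-3.139 -0.009  1.467] F [ 1.   0.2 -0.7] M [-0.016 -0.144  0.032] op 0.413 tau6 -0.357 j6 -0.307
```

>>> play_rows(moves=[[0,0,0,0,0,0.02,38],[0,0,0,0,0,0.02,38]])

```text
t: 17.3
eef_pos: [536.8, -153.2, 50.2]
tcp_rot: [-3.139, -0.009, 1.423]
ft_force: [0.4, 1.5, -0.4]
opening: 0.414
```

```bash
python3 s.py
```

```text
t 17.3 pos [ 536.8 -153.2   50.2] rot [-3.139 -0.009  1.423] F [ 0.4  1.5 -0.4] M [ 0.017 -0.141 -0.019] op 0.414 tau6 -0.357 j6 -0.263
```

>>> play_rows(moves=[[0,0,0,0,0,0.02,38],[0,0,0,0,0,0.02,38]])

```text
t: 17.5
eef_pos: [536.8, -153.2, 50.2]
tcp_rot: [-3.139, -0.009, 1.38]
ft_force: [1.0, 1.2, 0.9]
opening: 0.416
```

```bash
python3 s.py
```

```text
t 17.5 pos [ 536.8 -153.2   50.2] rot [-3.139 -0.009  1.38 ] F [1.  1.2 0.9] M [-0.005 -0.116 -0.017] op 0.416 tau6 -0.357 j6 -0.219
```

>>> play_rows(moves=[[0,0,0,0,0,0.02,38],[0,0,0,0,0,0.02,38]])

```text
t: 17.7
eef_pos: [536.8, -153.2, 50.2]
tcp_rot: [-3.138, -0.008, 1.336]
ft_force: [1.5, 0.5, -0.5]
opening: 0.415
```

```bash
python3 s.py
```

```text
t 17.7 pos [ 536.8 -153.2   50.2] rot [-3.138 -0.008  1.336] F [ 1.5  0.5 -0.5] M [-0.057 -0.096 -0.016] op 0.415 tau6 -0.357 j6 -0.176
```

>>> play_rows(moves=[[0,0,0,0,0,0.02,38],[0,0,0,0,0,0.02,38]])

```text
t: 17.9
eef_pos: [536.8, -153.2, 50.2]
tcp_rot: [-3.138, -0.008, 1.292]
ft_force: [1.5, 1.0, -0.7]
opening: 0.415
```

```bash
python3 s.py
```

```text
t 17.9 pos [ 536.8 -153.2   50.2] rot [-3.138 -0.008  1.292] F [ 1.5  1.  -0.7] M [-0.004 -0.107  0.015] op 0.415 tau6 -0.357 j6 -0.132
```

>>> play_rows(moves=[[0,0,0,0,0,0.02,38],[0,0,0,0,0,0.02,38]])

```text
t: 18.1
eef_pos: [536.9, -153.2, 50.2]
tcp_rot: [-3.138, -0.008, 1.249]
ft_force: [1.6, 1.2, -0.3]
opening: 0.419
```

```bash
python3 s.py
```

```text
t 18.1 pos [ 536.9 -153.2   50.2] rot [-3.138 -0.008  1.249] F [ 1.6  1.2 -0.3] M [-0.012 -0.127  0.004] op 0.419 tau6 -0.357 j6 -0.088
```

>>> play_rows(moves=[[0,0,0,0,0,0.02,38],[0,0,0,0,0,0.02,38]])

```text
t: 18.3
eef_pos: [536.9, -153.2, 50.2]
tcp_rot: [-3.137, -0.008, 1.205]
ft_force: [1.0, 1.0, -0.5]
opening: 0.416
```

```bash
python3 s.py
```

```text
t 18.3 pos [ 536.9 -153.2   50.2] rot [-3.137 -0.008  1.205] F [ 1.   1.  -0.5] M [-0.02  -0.188 -0.02 ] op 0.416 tau6 -0.357 j6 -0.045
```

>>> play_rows(moves=[[0,0,0,0,0,0,75],[0,0,0,0,0,0,75],[0,0,0,0,0,0,75],[0,0,0,0,0,-0.14,75],[0,0,0,0,0,-0.14,75],[0,0,0,0,0,-0.14,75],[0,0,0,0,0,-0.12,75],[0,0,0,0,0,0,75]])

```text
t: 19.1
eef_pos: [535.9, -153.3, 50.1]
tcp_rot: [-3.14, -0.01, 1.765]
ft_force: [-0.0, -0.1, 0.7]
opening: 0.749
```

```bash
python3 s.py; python3 -c "
from h import *
plan(*P['B'],50,n=5)"
```

```text
t 19.1 pos [ 535.9 -153.3   50.1] rot [-3.14  -0.01   1.765] F [-0.  -0.1  0.7] M [-0.121  0.056 -0.07 ] op 0.749 tau6 -1.687 j6 -0.605
t 19.1 pos [ 535.9 -153.3   50.1] rot [-3.14  -0.01   1.765] F [-0.  -0.1  0.7] M [-0.121  0.056 -0.07 ] op 0.749 N 5
0.0304 0.0005 0.0 0 0 0.003
0.0304 0.0004 0.0 0 0 0.003
0.0304 0.0003 0.0 0 0 0.003
0.0304 0.0002 0.0 0 0 0.003
0.0304 0.0001 0.0 0 0 0.003
```

>>> play_rows(moves=[[0.028,0,0,0,-0.01,0.015,75],[0.03,0,0,0,0,0,75],[0.03,0,0,0,0,0,75],[0.03,0,0,0,0,0,75],[0.025,0,0,0,0,0,75],[0,0,0,0,0,0,75],[0,0,0,0,0,0,75]])

```text
t: 19.8
eef_pos: [510.5, -8.7, 50.3]
tcp_rot: [-3.141, 0.001, 1.722]
ft_force: [-0.7, -0.3, 0.2]
opening: 0.752
```

```bash
python3 -c "
from h import *
plan(*P['B'],50,n=1)"
```

```text
t 19.8 pos [510.5  -8.7  50.3] rot [-3.141e+00  1.000e-03  1.722e+00] F [-0.7 -0.3  0.2] M [-0.079  0.045 -0.039] op 0.752 N 1
0.0054 -0.0008 0.0003 0 0 -0.026
```

>>> play_rows(moves=[[0.005,0,0,0,0,-0.026,60],[0,0,0,0,0,0,52],[0,0,0,0,0,0,52],[0,0,0,0,0,0,50]])

```text
t: 20.2
eef_pos: [510.3, -5.8, 50.2]
tcp_rot: [-3.142, 0.002, 1.745]
ft_force: [-0.8, -0.4, 0.1]
opening: 0.512
```

```bash
python3 -c "
from h import *
plan(*P['B'],50,n=1)"
```

```text
t 20.2 pos [510.3  -5.8  50.2] rot [-3.142e+00  2.000e-03  1.745e+00] F [-0.8 -0.4  0.1] M [-0.111  0.04  -0.047] op 0.512 N 1
0.0025 -0.001 0.0002 0 0 -0.003
```

>>> play_rows(moves=[[0.0025,-0.0005,0,0,0,0,50],[0,0,0,0,0,0,36],[0,0,0,0,0,0,36],[0,0,0,0,0,0,36],[0,0,0,0,0,0,36],[0,0,0,0,0,0,36]])

```text
t: 20.8
eef_pos: [510.1, -3.9, 50.3]
tcp_rot: [3.14, 0.002, 1.743]
ft_force: [0.7, 0.2, 1.0]
opening: 0.412
```

```bash
python3 s.py
```

```text
t 20.8 pos [510.1  -3.9  50.3] rot [3.140e+00 2.000e-03 1.743e+00] F [0.7 0.2 1. ] M [-0.037 -0.114 -0.021] op 0.412 tau6 0.004 j6 -0.306
```

>>> play_rows(moves=[[0,0,-0.005,0,0,0,36],[0,0,-0.008,0,0,0,36],[0,0,-0.01,0,0,0,36]])

```text
t: 21.1
eef_pos: [509.8, -3.8, 73.6]
tcp_rot: [-3.141, 0.002, 1.743]
ft_force: [-0.3, -0.2, -2.5]
opening: 0.415
```

```bash
python3 s.py
```

```text
t 21.1 pos [509.8  -3.8  73.6] rot [-3.141e+00  2.000e-03  1.743e+00] F [-0.3 -0.2 -2.5] M [-0.066  0.026  0.023] op 0.415 tau6 0.002 j6 -0.306
```

>>> play_rows(moves=[[0,0,-0.02,0,0,0,36],[0,0,-0.025,0,0,0,36],[0,0,-0.02,0,0,0,36],[0,0,0,0,0,0,36]])

```text
t: 21.5
eef_pos: [508.1, -3.6, 144.1]
tcp_rot: [-3.139, 0.001, 1.743]
ft_force: [0.9, -0.3, -2.9]
opening: 0.415
```

```bash
python3 s.py; python3 -c "
from h import *
plan(563,338,140,yaw=3.2,n=12)"
```

```text
t 21.5 pos [508.1  -3.6 144.1] rot [-3.139e+00  1.000e-03  1.743e+00] F [ 0.9 -0.3 -2.9] M [-0.103 -0.023  0.015] op 0.415 tau6 -0.004 j6 -0.307
t 21.5 pos [508.1  -3.6 144.1] rot [-3.139e+00  1.000e-03  1.743e+00] F [ 0.9 -0.3 -2.9] M [-0.103 -0.023  0.015] op 0.415 N 12
0.0273 0.0094 0.0003 0 0 -0.121
0.0259 0.0126 0.0003 0 0 -0.121
0.0242 0.0157 0.0003 0 0 -0.121
0.0221 0.0185 0.0003 0 0 -0.121
0.0197 0.021 0.0003 0 0 -0.121
0.017 0.0233 0.0003 0 0 -0.121
0.0141 0.0252 0.0003 0 0 -0.121
0.0109 0.0267 0.0003 0 0 -0.121
0.0076 0.0278 0.0003 0 0 -0.121
0.0042 0.0285 0.0003 0 0 -0.121
0.0007 0.0288 0.0003 0 0 -0.121
-0.0028 0.0287 0.0003 0 0 -0.121
```

>>> play_rows(moves=[[0.027,0.009,0,0,0,-0.12,36],[0.026,0.0125,0,0,0,-0.12,36],[0.024,0.0155,0,0,0,-0.12,36],[0.022,0.0185,0,0,0,-0.12,36],[0.02,0.021,0,0,0,-0.12,36],[0.017,0.023,0,0,0,-0.12,36],[0.014,0.025,0,0,0,-0.12,36],[0.011,0.027,0,0,0,-0.12,36]])

```text
t: 22.3
eef_pos: [538.7, 228.4, 139.6]
tcp_rot: [-3.134, -0.008, 2.734]
ft_force: [0.4, -0.0, -1.8]
opening: 0.412
```

```bash
python3 -c "
from h import *
plan(563,338,120,yaw=3.2,n=4)"
```

```text
t 22.3 pos [538.7 228.4 139.6] rot [-3.134 -0.008  2.734] F [ 0.4 -0.  -1.8] M [-0.032 -0.061 -0.009] op 0.412 N 4
0.0053 0.0276 0.0049 0 0 -0.117
0.0021 0.028 0.0049 0 0 -0.117
-0.0012 0.028 0.0049 0 0 -0.117
-0.0045 0.0277 0.0049 0 0 -0.117
```

>>> play_rows(moves=[[0.005,0.028,0,0,0,-0.12,36],[0.002,0.028,0,0,0,-0.12,36],[-0.001,0.028,0.005,0,0,-0.12,36],[-0.0045,0.024,0.005,0,0,-0.1,36],[0,0,0,0,0,0,36],[0,0,0,0,0,0,36]])

```text
t: 22.9
eef_pos: [558.0, 341.1, 122.3]
tcp_rot: [-3.135, -0.021, -3.063]
ft_force: [0.0, 0.6, -2.6]
opening: 0.416
```

```bash
python3 -c "
from h import *
plan(563,338,60,yaw=3.2,n=3)"
```

```text
t 22.9 pos [558.  341.1 122.3] rot [-3.135 -0.021 -3.063] F [ 0.   0.6 -2.6] M [0.01  0.006 0.031] op 0.416 N 3
-0.0016 -0.0012 0.0208 0 0 0.007
-0.0016 -0.0011 0.0208 0 0 0.007
-0.0016 -0.0011 0.0208 0 0 0.007
```

>>> play_rows(moves=[[-0.002,0,0.025,-0.006,-0.02,0,36],[-0.002,0,0.025,0,0,0,36],[0,0,0.012,0,0,0,36],[0,0,0,0,0,0,36],[0,0,0,0,0,0,36]])

```text
t: 23.4
eef_pos: [560.8, 337.5, 58.8]
tcp_rot: [-3.14, -0.002, -3.071]
ft_force: [-0.0, 0.4, -1.7]
opening: 0.413
```

```bash
python3 s.py
python3 - <<'E'
from h import *
from cell import *
c=read_camera("top"); crop(c["img"],140,180,300,300,5,"pics/t3.png")
E
```

```text
t 23.4 pos [560.8 337.5  58.8] rot [-3.140e+00 -2.000e-03 -3.071e+00] F [-0.   0.4 -1.7] M [-0.002 -0.007  0.028] op 0.413 tau6 0.002 j6 -1.199
```

View pics/t3.png

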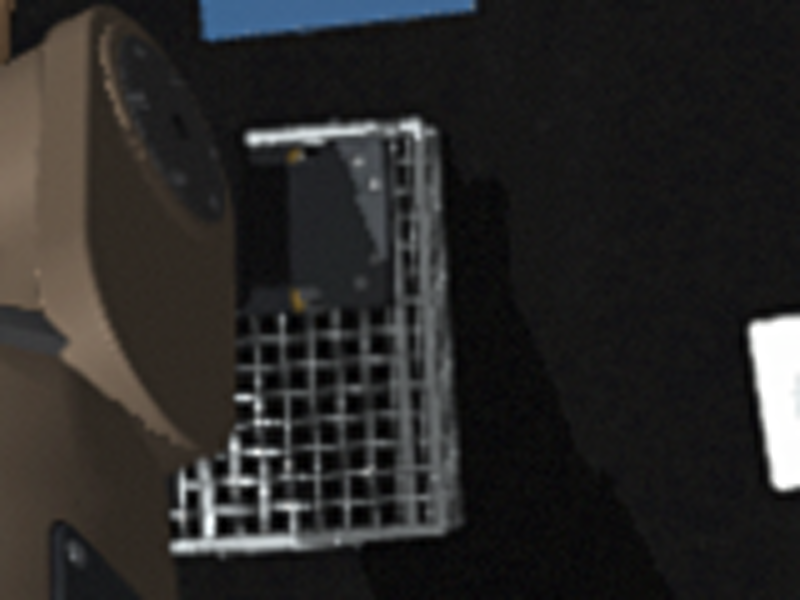

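>>> play_rows(moves=[[0,0,0.008,0,0,0,36],[0,0,0.006,0,0,0,36],[0,0,0,0,0,0,36]])

```text
t: 23.75
eef_pos: [561.7, 337.6, 46.2]
tcp_rot: [-3.141, 0.001, -3.072]
ft_force: [-0.1, -0.0, -3.1]
opening: 0.416
```

```bash
python3 s.py
```

```text
t 23.75 pos [561.7 337.6  46.2] rot [-3.141e+00  1.000e-03 -3.072e+00] F [-0.1 -0.  -3.1] M [-0.011  0.015 -0.039] op 0.416 tau6 0.001 j6 -1.199
```

>>> play_rows(moves=[[0,0,0.003,0,0,0,36],[0,0,0.001,0,0,0,36],[0,0,0,0,0,0,36]])

```text
t: 24.05
eef_pos: [561.8, 337.8, 42.1]
tcp_rot: [-3.141, 0.002, -3.072]
ft_force: [0.3, -0.6, -3.1]
opening: 0.412
```

```bash
python3 s.py
```

```text
t 24.05 pos [561.8 337.8  42.1] rot [-3.141e+00  2.000e-03 -3.072e+00] F [ 0.3 -0.6 -3.1] M [ 0.048  0.018 -0.037] op 0.412 tau6 0.0 j6 -1.199
```

>>> play_rows(moves=[[0,0,0,0,0,0,62],[0,0,0,0,0,0,62],[0,0,0,0,0,0,62],[0,0,0,0,0,0,62],[0,0,0,0,0,0,62],[0,0,-0.02,0,0,0,62],[0,0,-0.04,0,0,0,62],[0,0,-0.03,0,0,0,62]])

```text
t: 24.85
eef_pos: [560.6, 337.3, 131.6]
tcp_rot: [-3.139, -0.003, -3.072]
ft_force: [0.0, 0.1, -0.4]
opening: 0.62
```

```bash
python3 s.py; python3 -c "
from h import *
plan(*P['A'],130,n=11)"
```

```text
t 24.85 pos [560.6 337.3 131.6] rot [-3.139e+00 -3.000e-03 -3.072e+00] F [ 0.   0.1 -0.4] M [ 0.081  0.003 -0.015] op 0.62 tau6 0.0 j6 -1.199
t 24.85 pos [560.6 337.3 131.6] rot [-3.139e+00 -3.000e-03 -3.072e+00] F [ 0.   0.1 -0.4] M [ 0.081  0.003 -0.015] op 0.62 N 11
0.0076 -0.0238 0.0001 0 0 0.133
0.0044 -0.0245 0.0001 0 0 0.133
0.0011 -0.0249 0.0001 0 0 0.133
-0.0022 -0.0248 0.0001 0 0 0.133
-0.0055 -0.0243 0.0001 0 0 0.133
-0.0087 -0.0234 0.0001 0 0 0.133
-0.0117 -0.022 0.0001 0 0 0.133
-0.0145 -0.0203 0.0001 0 0 0.133
-0.0171 -0.0182 0.0001 0 0 0.133
-0.0193 -0.0157 0.0001 0 0 0.133
-0.0213 -0.013 0.0001 0 0 0.133
```

>>> play_rows(moves=[[0.0075,-0.024,0,0,0,0.13,75],[0.0045,-0.0245,0,0,0,0.13,75],[0.001,-0.025,0,0,0,0.13,75],[-0.002,-0.025,0,0,0,0.13,75],[-0.0055,-0.024,0,0,0,0.13,75],[-0.0085,-0.0235,0,0,0,0.13,75],[-0.0115,-0.022,0,0,0,0.13,75],[-0.0145,-0.02,0,0,0,0.13,75]])

```text
t: 25.65
eef_pos: [512.5, 140.7, 137.7]
tcp_rot: [3.134, 0.003, 2.136]
ft_force: [-0.2, -0.3, 0.1]
opening: 0.749
```

```bash
python3 -c "
from h import *
plan(*P['A'],120,n=3)"
```

```text
t 25.65 pos [512.5 140.7 137.7] rot [3.134e+00 3.000e-03 2.136e+00] F [-0.2 -0.3  0.1] M [-0.042  0.019 -0.038] op 0.749 N 3
-0.0166 -0.0172 0.0059 0 0 0.129
-0.0187 -0.0149 0.0059 0 0 0.129
-0.0205 -0.0124 0.0059 0 0 0.129
```

>>> play_rows(moves=[[-0.0165,-0.017,0.005,0.007,0,0.13,75],[-0.0185,-0.015,0.005,0,0,0.13,75],[-0.018,-0.01,0.005,0,0,0.1,75],[0,0,0,0,0,0,75],[0,0,0,0,0,0,75]])

```text
t: 26.15
eef_pos: [495.8, 69.9, 123.4]
tcp_rot: [3.138, 0.002, 1.756]
ft_force: [0.8, 0.1, 0.1]
opening: 0.75
```

```bash
python3 -c "
from h import *
plan(*P['A'],50,n=2)"
```

```text
t 26.15 pos [495.8  69.9 123.4] rot [3.138e+00 2.000e-03 1.756e+00] F [0.8 0.1 0.1] M [-0.069 -0.008 -0.01 ] op 0.75 N 2
0.0005 -0.0 0.0367 0 0 0.004
0.0005 -0.0 0.0367 0 0 0.004
```

>>> play_rows(moves=[[0.0005,0.0005,0.025,0.003,0,0.008,75],[0.0005,0,0.025,0,0,0,75],[0,0,0.015,0,0,0,75],[0,0,0,0,0,0,75],[0,0,0,0,0,0,75]])

```text
t: 26.65
eef_pos: [499.0, 74.7, 58.5]
tcp_rot: [3.136, 0.003, 1.761]
ft_force: [-0.0, -0.6, -0.6]
opening: 0.753
```

```bash
python3 -c "
from h import *
plan(*P['A'],50,n=1)"
```

```text
t 26.65 pos [499.   74.7  58.5] rot [3.136e+00 3.000e-03 1.761e+00] F [-0.  -0.6 -0.6] M [-0.097  0.066  0.005] op 0.753 N 1
-0.0031 -0.004 0.0085 0 0 0.013
```

>>> play_rows(moves=[[-0.003,-0.002,0.007,0.005,0,0.013,70],[0,0,0,0,0,0,60],[0,0,0,0,0,0,55],[0,0,0,0,0,0,55]])

```text
t: 27.05
eef_pos: [498.7, 71.8, 53.3]
tcp_rot: [3.138, 0.003, 1.75]
ft_force: [-1.1, -0.1, 0.5]
opening: 0.561
```

```bash
python3 -c "
from h import *
plan(*P['A'],50,n=1)"
```

```text
t 27.05 pos [498.7  71.8  53.3] rot [3.138e+00 3.000e-03 1.750e+00] F [-1.1 -0.1  0.5] M [-0.096  0.013 -0.005] op 0.561 N 1
-0.0004 -0.0032 0.0033 0 0 0.002
```

>>> play_rows(moves=[[-0.001,-0.002,0.003,0.003,0,0,55],[0,0,0,0,0,0,55],[0,0,0,0,0,0,55]])

```text
t: 27.35
eef_pos: [497.0, 70.3, 50.6]
tcp_rot: [3.14, 0.003, 1.75]
ft_force: [0.5, -0.9, -0.3]
opening: 0.554
```

```bash
python3 s.py
```

```text
t 27.35 pos [497.   70.3  50.6] rot [3.14e+00 3.00e-03 1.75e+00] F [ 0.5 -0.9 -0.3] M [-0.072  0.072 -0.049] op 0.554 tau6 -0.002 j6 -0.163
```

>>> play_rows(moves=[[0,0,0,0,0,0,36],[0,0,0,0,0,0,36],[0,0,0,0,0,0,36],[0,0,0,0,0,0,36],[0,0,0,0,0,0,36],[0,0,0,0,0,0,36]])

```text
t: 27.95
eef_pos: [497.0, 70.2, 50.6]
tcp_rot: [3.14, 0.003, 1.75]
ft_force: [-0.1, 0.5, -0.6]
opening: 0.419
```

```bash
python3 s.py
```

```text
t 27.95 pos [497.   70.2  50.6] rot [3.14e+00 3.00e-03 1.75e+00] F [-0.1  0.5 -0.6] M [-0.088 -0.004  0.011] op 0.419 tau6 0.0 j6 -0.163
```

>>> play_rows(moves=[[0,0,-0.005,0,0,0,36],[0,0,-0.008,0,0,0,36],[0,0,-0.01,0,0,0,36]])

```text
t: 28.25
eef_pos: [496.8, 70.3, 74.0]
tcp_rot: [3.141, 0.003, 1.749]
ft_force: [-0.1, 0.4, -2.9]
opening: 0.414
```

```bash
python3 s.py
```

```text
t 28.25 pos [496.8  70.3  74. ] rot [3.141e+00 3.000e-03 1.749e+00] F [-0.1  0.4 -2.9] M [-0.089  0.033  0.002] op 0.414 tau6 0.003 j6 -0.164
```

>>> play_rows(moves=[[0,0,-0.02,0,0,0,36],[0,0,-0.025,0,0,0,36],[0,0,-0.02,0,0,0,36],[0,0,0,0,0,0,36]])

```text
t: 28.65
eef_pos: [495.8, 70.6, 144.7]
tcp_rot: [-3.142, 0.003, 1.75]
ft_force: [-0.1, 0.4, -2.8]
opening: 0.42
```

```bash
python3 s.py; python3 -c "
from h import *
plan(472,329,140,yaw=3.2,n=12)"
python3 - <<'E'
from h import *
from cell import *
c=read_camera("top"); crop(c["img"],140,180,300,300,5,"pics/t4.png")
E
```

```text
t 28.65 pos [495.8  70.6 144.7] rot [-3.142e+00  3.000e-03  1.750e+00] F [-0.1  0.4 -2.8] M [-0.093  0.018 -0.018] op 0.42 tau6 -0.005 j6 -0.165
t 28.65 pos [495.8  70.6 144.7] rot [-3.142e+00  3.000e-03  1.750e+00] F [-0.1  0.4 -2.8] M [-0.093  0.018 -0.018] op 0.42 N 12
0.0215 0.0019 0.0004 0 0 -0.121
0.0212 0.0045 0.0004 0 0 -0.121
0.0205 0.007 0.0004 0 0 -0.121
0.0195 0.0094 0.0004 0 0 -0.121
0.0182 0.0117 0.0004 0 0 -0.121
0.0167 0.0138 0.0004 0 0 -0.121
0.0149 0.0157 0.0004 0 0 -0.121
0.0129 0.0174 0.0004 0 0 -0.121
0.0107 0.0188 0.0004 0 0 -0.121
0.0083 0.02 0.0004 0 0 -0.121
0.0059 0.0208 0.0004 0 0 -0.121
0.0033 0.0214 0.0004 0 0 -0.121
```

View pics/t4.png

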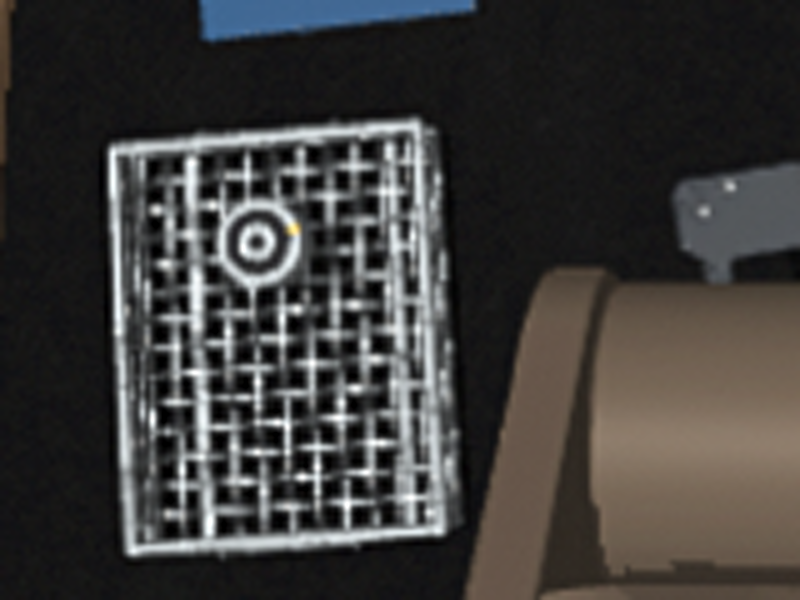

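The first roller stands upright in the basket at crop pixel (258,240). I'm carrying the second one there now.

>>> play_rows(moves=[[0.0215,0.002,0,0,0,-0.12,36],[0.021,0.0045,0,0,0,-0.12,36],[0.0205,0.007,0,0,0,-0.12,36],[0.0195,0.0095,0,0,0,-0.12,36],[0.018,0.0115,0,0,0,-0.12,36],[0.0165,0.014,0,0,0,-0.12,36],[0.015,0.0155,0,0,0,-0.12,36],[0.013,0.0175,0,0,0,-0.12,36]])

```text
t: 29.5
eef_pos: [473.3, 245.4, 135.2]
tcp_rot: [-3.131, -0.01, 2.741]
ft_force: [0.4, -0.9, -2.8]
opening: 0.42
```

```bash
python3 -c "
from h import *
plan(472,329,135,yaw=3.2,n=4)"
```

```text
t 29.5 pos [473.3 245.4 135.2] rot [-3.131 -0.01   2.741] F [ 0.4 -0.9 -2.8] M [-0.017 -0.052  0.034] op 0.42 N 4
0.0085 0.0191 0.0001 0 0 -0.115
0.0062 0.02 0.0001 0 0 -0.115
0.0039 0.0205 0.0001 0 0 -0.115
0.0015 0.0209 0.0001 0 0 -0.115
```

>>> play_rows(moves=[[0.0085,0.019,-0.003,-0.01,-0.01,-0.115,36],[0.006,0.02,0,0,0,-0.115,36],[0.004,0.02,0,0,0,-0.115,36],[0.0015,0.017,0,0,0,-0.09,36],[0,0,0,0,0,0,36],[0,0,0,0,0,0,36]])

```text
t: 30.1
eef_pos: [466.6, 328.2, 130.6]
tcp_rot: [-3.137, -0.011, -3.084]
ft_force: [0.1, 0.8, -3.0]
opening: 0.415
```

```bash
python3 -c "
from h import *
plan(472,329,60,yaw=3.2,n=3)"
```

```text
t 30.1 pos [466.6 328.2 130.6] rot [-3.137 -0.011 -3.084] F [ 0.1  0.8 -3. ] M [ 0.011  0.015 -0.03 ] op 0.415 N 3
-0.0018 0.0002 0.0235 0 0 -0.0
-0.0018 0.0002 0.0235 0 0 -0.0
-0.0018 0.0002 0.0235 0 0 -0.0
```

>>> play_rows(moves=[[-0.002,0,0.025,-0.005,-0.011,0,36],[-0.001,0,0.025,0,0,0,36],[0,0,0.018,0,0,0,36],[0,0,0,0,0,0,36],[0,0,0,0,0,0,36]])

```text
t: 30.6
eef_pos: [469.2, 324.1, 59.3]
tcp_rot: [-3.14, -0.002, -3.096]
ft_force: [0.5, -0.1, -2.0]
opening: 0.412
```

```bash
python3 s.py
```

```text
t 30.6 pos [469.2 324.1  59.3] rot [-3.140e+00 -2.000e-03 -3.096e+00] F [ 0.5 -0.1 -2. ] M [ 0.005 -0.015  0.008] op 0.412 tau6 -0.003 j6 -1.127
```

>>> play_rows(moves=[[0,0.002,0.008,0,0,0,36],[0,0,0.006,0,0,0,36],[0,0,0,0,0,0,36]])

```text
t: 30.9
eef_pos: [469.8, 326.0, 46.2]
tcp_rot: [-3.141, 0.0, -3.098]
ft_force: [0.9, 0.2, -2.5]
opening: 0.412
```

```bash
python3 s.py
```

```text
t 30.9 pos [469.8 326.   46.2] rot [-3.141  0.    -3.098] F [ 0.9  0.2 -2.5] M [ 0.028  0.036 -0.017] op 0.412 tau6 0.007 j6 -1.123
```

>>> play_rows(moves=[[0,0,0.003,0,0,0,36],[0,0,0.001,0,0,0,36],[0,0,0,0,0,0,36]])

```text
t: 31.2
eef_pos: [470.1, 326.2, 42.5]
tcp_rot: [3.141, 0.001, -3.098]
ft_force: [0.2, 1.2, -2.4]
opening: 0.414
```

```bash
python3 s.py
```

```text
t 31.2 pos [470.1 326.2  42.5] rot [ 3.141e+00  1.000e-03 -3.098e+00] F [ 0.2  1.2 -2.4] M [ 0.024 -0.025  0.05 ] op 0.414 tau6 0.001 j6 -1.123
```

>>> play_rows(moves=[[0,0,0,0,0,0,62],[0,0,0,0,0,0,62],[0,0,0,0,0,0,62],[0,0,0,0,0,0,62],[0,0,0,0,0,0,62],[0,0,-0.02,0,0,0,62],[0,0,-0.04,0,0,0,62],[0,0,-0.03,0,0,0,62]])

```text
t: 32.0
eef_pos: [468.9, 325.6, 132.4]
tcp_rot: [-3.139, -0.004, -3.098]
ft_force: [-0.7, 0.3, 0.1]
opening: 0.62
```

```bash
python3 s.py
```

```text
t 32.0 pos [468.9 325.6 132.4] rot [-3.139 -0.004 -3.098] F [-0.7  0.3  0.1] M [ 0.062 -0.015 -0.022] op 0.62 tau6 -0.0 j6 -1.123
```

>>> play_rows(moves=[[0,0,-0.04,0,0,0,62],[0,0.03,-0.03,0,0,0,62],[0,0.04,0,0,0,0,62],[0,0.045,0,0,0,0,62],[0,0.04,0,0,0,0,62],[0,0,0,0,0,0,62],[0,0,0,0,0,0,62]])

```text
t: 32.7
eef_pos: [462.9, 486.1, 211.7]
tcp_rot: [3.139, 0.004, -3.1]
ft_force: [0.1, -0.9, -0.6]
opening: 0.617
```

```bash
python3 s.py
python3 - <<'E'
from h import *
from cell import *
c=read_camera("top"); crop(c["img"],140,130,460,300,2.5,"pics/t5.png")
c=read_camera("scene"); crop(c["img"],120,130,440,330,2.5,"pics/s5.png")
E
```

```text
t 32.7 pos [462.9 486.1 211.7] rot [ 3.139  0.004 -3.1  ] F [ 0.1 -0.9 -0.6] M [ 0.054 -0.003  0.032] op 0.617 tau6 0.083 j6 -0.901
```

View pics/t5.png

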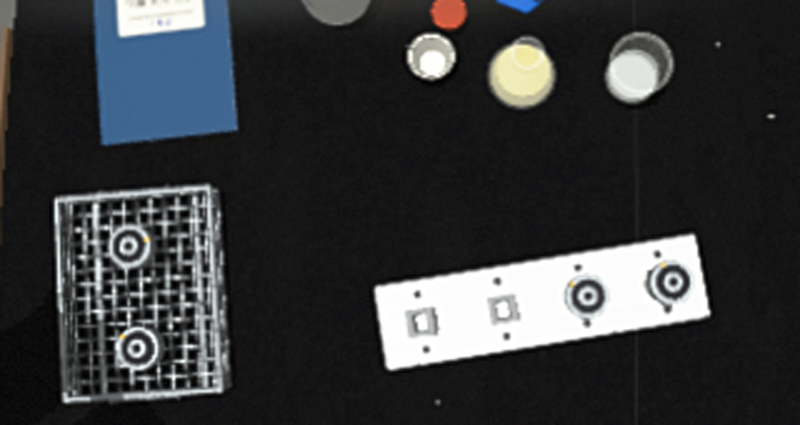

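View pics/s5.png

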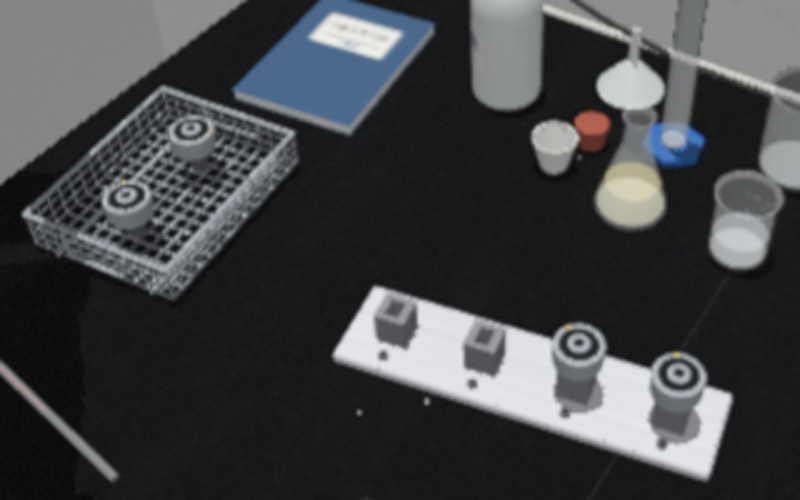

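Both rollers stand upright in the basket, at crop pixels (128,246) and (137,348). The other two are still seated in their bosses, with their dots turned by the amount I turned the rings, and the glassware hasn't moved. Handing in.

```bash
python3 -c "
from cell import *
print(job_done())"
```

```text
the job is handed in; nothing more can be done
None
```

I tested all four rollers, moved the two that resisted into the basket, and left the two that run freely in the stand. I handed the job in at about 33 s; no verdict is reported.

| Roller (in order from the basket end) | What I felt | Where it is now |
|---|---|---|
| First | Torque rose to 0.38 N m after about 0.16 rad; I stopped and backed off | Basket |
| Second | Light at first, then 0.13 to 0.31 N m from about 0.25 to 0.29 rad; I stopped and backed off | Basket |
| Third | Turned 0.56 rad with no resistance above sensor noise | Seated in the stand |
| Fourth | Turned 0.54 rad with no resistance above sensor noise | Seated in the stand |

- **Final pictures:** both removed rollers stand upright in the basket and the other two are seated. The flask, beaker and crucible look to be where they were. The gripper is clear of everything.
- **Uncertain:** the first roller could drag or catch; I couldn't tell which without turning it further. At 0.38 N m it also came closest to the 0.45 N m forcing limit.
- **Off-centre grips:** the third roller was held about 3 mm off its ring centre while I tested it. The fourth was held with a tilt of about 0.01 rad. The side forces stayed under about 4 N, so I trust both results.

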